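Lower the ash box lid without a clang

ROBOT

A 6-joint arm with a two-finger parallel gripper is mounted at the origin on the work surface. World frame = base frame: x ahead of the robot, y to its left, z up, the work surface at z = 0. Lengths are in m, angles in rad, forces in N, time in s.
With the tool pointing down it reaches from about 0.35 to 0.775 m from the base axis. Payload 7.3 kg.
Tool frame: the origin (TCP) lies at the very end of the fingers, on their centre line; the grasp point (between the pads) lies 19 mm behind it; z points along the fingers, y is the direction in which the jaws open and shut (so a half turn about z gives the same grasp; the last joint's range is limited). The gripper opens to 92 mm and grips with 3 to 60 N. Pads are 19 mm wide; open, the fingers measure 130 mm over their backs; the gripper's body (75 mm by 190 mm) begins 47 mm behind the grasp point.
Start: joints at [-0.146, 0.342, 1.524, -0, 1.275, -0.146], TCP at [0.525, 0, 0.227] pointing down, gripper open.
Joint ranges: [-2.53, 2.53], [-0.77, 2.02], [0.04, 2.7], [-1, 4.14], [0.28, 2.66], [-3.11, 3.11]. Speed limits (rad/s): [2.57, 2.57, 3.14, 3.14, 3.14, 3.14].

INTERFACE

Orientations are given as [roll, pitch, yaw] about the fixed x, y, z axes, in that order (R = Rz(yaw) Ry(pitch) Rx(roll)).
In Python, from cell import robot gives the robot as it stands.
- The arm moves only by the tool apply_moves, never from a script. Its argument "plan" is a list of rows, each an object of numbers: "tx", "ty", "tz": the shift along the tool's x, y, z in m; "yaw": the turn about the tool's z in rad; "grip": the opening, from -1 (shut) to 1 (fully open), so that 0 is half open. In form: [{"tx": .., "ty": .., "tz": .., "yaw": .., "grip": ..}, ...]. A call has 1 to 8 rows; each row is the pose to reach, as a shift and turn from the pose commanded when the call began, along the tool's axes at that moment; what a row does not reach only later rows make up. A row lasts 1/8 s, in which the tool goes at most 62.5 mm and 10.7 degrees, less where a joint would pass 70% of its speed; a pose out of reach is approached as far as the arm can. A call with a gripper value outside its range is refused whole. The fingers move at their own pace and stop on an object; "force" is the grip in N (left out, the last holds). Time passes only in rows, so rows that repeat a pose let the fingers close. It gives the time, the measured TCP pose, the force and the opening at its end, in the units of the state.
- robot.observe(): the state, without advancing time (a new reading comes with each control period).
- robot.read_camera(name): name is "scene" or "side" or "wrist"; returns (picture, depth): 400x640x3 uint8, red, green, blue; 400x640 float32, m along the optical axis (not along the pixel's ray), 0 where there is no reading.
- robot.get_calibration(name): a dict with "camera_matrix" (3x3 intrinsics, pixels), "k1" (the pictures are not rectified: a ray, as slopes to the right and down, at radius r is drawn at 1 + k1 r^2 times it, then the intrinsics apply), "R" (3x3) and "t" (3): a world point X has camera coordinates R X + t. Camera axes: x right, y down, z forward; pixel columns grow to the right and rows downward; lengths in m; the calibration is good to about 2 mm. A picture is of the moment at which its call begins: read the wrist's pose just before it. get_calibration takes no time and is no camera call; for the wrist camera it gives the pose at the moment of the call.
- robot.hand_in(): hands the job in, once; it reports no verdict.
Trained networks look in the newest picture that a camera, given by its name, has taken for a name from the list of things; names that differ only in an ending like _2 or _b are one class to them, and where a whole thing is asked for, a point or a joint stands for the part that bears it (a point fixed in the world has none). Each returns a list of dicts, best first, with "confidence" (0 to 1); they miss things now and then, are a little off and sometimes report something else, mostly with a low value. They report only what shows in the picture. A call takes as long as a camera call. They do not tell look-alikes from the thing itself.
- robot.outline_of(label, camera): "region" (400x640 bool, what is visible of it) and "pixel" ([row, column] in pixels, amid what is visible of it).
- robot.tip_of(label, camera): "pixel" ([row, column] in pixels: a listed point, or the origin of a listed thing).
The state is a dict: "time": time; "qpos": joint angles; "qvel": joint speeds; "joint_efforts": joint torques, N m; "tool_pos": TCP position; "tool_rot": TCP orientation; "contact_force": force on the tool from outside, world axes, zero at the start; "torque": the same for the moment, N m; "opening": finger opening in m.
Only numpy, scipy, OpenCV 4.12 (cv2) and the standard library are available. Lean on these libraries where they do the work, as an engineer would, in place of code of your own. Each camera call takes 0.05 s, during which the arm holds its last target.

TASK

The lid of the steel ash box on the low stool stands open. Tip it over with a fingertip from behind so that it starts to fall, get under it and catch it on the outside of the fingers while it is still well open, then lower it gently until it is fully shut, without letting it drop or slam. Touch the lid lightly, never grip it or force it; leave the ash box where it stands and the other things on the stool undisturbed, and finish clear of everything.

Things in the scene. Friction and masses are not known exactly. Their poses are not given: they have to be found in the camera images.
- ashbox: open-topped dark steel ash box, 130 (its x) x 150 (its y) x 75 mm high, walls 3 mm, 1.4 to 2.1 kg, standing loose on the stool. Origin: centre of its underside, z up. The lid is hinged along the top of its +x wall; the free edge of the shut lid overhangs the -x wall.
- lid (a joint): opening angle of the flat, handleless, bright steel lid: 0 shut (level on the rim), pi/2 upright, at most 1.9 (leaning back). Starts at 1.47 to 1.75. Worn damped hinge: above about 1.27 it stays where it is left; tipped below that it falls shut by itself, creeping at first (about 2 s from 1.2 to 0.6), reaching about 0.9 rad/s at the end.
- lid_hinge (a point): middle of the hinge line, at the top of the ash box's +x wall (65 mm along the box's x from its centre, 75 mm above its underside). The hinge axis runs along the box's y.
- lid_lip (a point): middle of the lid's free edge, on its inner face (underside when shut), 160 mm from the hinge line. The lid is 154 mm wide along the hinge, 4 mm thick, 0.25 kg, about 1.2 N at this edge when level. Shut, the edge is 30 mm out beyond the box's -x wall, with 75 mm of open space below it down to the stool.
- stool: low wooden stool fixed on the floor boards, 300 (its x) x 660 (its y) mm, top 100 mm above its origin; origin at the centre of its foot. Everything stands on it.
- kettle: aluminium kettle, 116 mm across, 165 mm high with its arched handle, short spout towards its -y reaching 97 mm from the axis; origin at the centre of its underside. Bystander.
- mug: white enamel mug, 76 mm across, 75 mm high, handle at its +y; origin at the centre of its underside. Bystander.
- lighter: green plastic lighter lying flat, 86 (its x) x 24 mm, 15 mm high; origin at the centre of its underside. Bystander.
- scoop: small steel ash scoop lying flat, pan to its -x, handle to its +x, 174 x 60 mm, 28 mm high; origin under the middle. Bystander.
Things that resemble listed ones, but are neither listed nor needed, are in the scene too. Leave any orange or purple look-alike of the ashbox alone.

How it is judged:
On the way:
1. the falling lid is caught on the fingers, part-way open (between 0.15 and 0.95 rad), and carried by them for 0.3 s without falling fast (contact force between the fingers and lid above 0.2 N and value of joint lid between 0.15 and 0.95 rad and velocity of joint lid above -0.5 rad/s), for 0.3 s.
At the end, for the whole second after the job is handed in: The lid is shut (within 0.03 rad), the ash box stands upright and at rest within 30 mm of where it was, and kettle, mug, lighter and scoop are within 30 mm of where they were (value of joint lid below 0.03 rad and distance of each of ashbox, kettle, mug, lighter, scoop from where it was at the start of the episode below 0.03 m and angle between ashbox's own z axis and vertical below 0.05 rad and linear speed of ashbox below 0.02 m/s); the robot touches nothing.
It fails at once if the lid drops or slams: it closes faster than 0.6 rad/s (about 10 cm/s at the free edge) between 0.22 and 0.035 rad (value of joint lid between 0.035 and 0.22 rad and velocity of joint lid below -0.6 rad/s).
It fails at once if the lid is gripped hard or forced: more than 15 N between fingers and lid (contact force between the fingers and lid above 15 N).
It fails at once if the ash box is dragged, lifted or tipped: moved over 30 mm or tilted over 0.15 rad (distance of ashbox from where it was at the start of the episode above 0.03 m or angle between ashbox's own z axis and vertical above 0.15 rad).
It fails at once if a bystander is moved over 30 mm (distance of any of kettle, mug, lighter, scoop from where it was at the start of the episode above 0.03 m).
It also fails if it takes over 45 s, if anything falls off the work surface, if the arm or the gripper's body presses on something with over 40 N, if the wrist force passes 120 N, or if a joint passes its speed limit or range.

## Working session

There is one attempt and no reset: what is moved stays moved. The work goes in short steps, Python scripts to look and compute and a tool call to move; the robot and the scene stay as the last step left them, time stands still between calls to the robot, and variables do not carry over. Pictures are saved under pics/ and viewed, and the job is handed in when it is done.

Besides the shell and the picture viewer there is one more tool, called after "Emit:" as name([rows], argument=value, ...), one row to a line, values as JSON. apply_moves: Moves the arm, as the interface text tells. Its arguments: {"type":"object","properties":{"plan":{"type":"array","items":{"type":"object","properties":{"tx":{"type":"number"},"ty":{"type":"number"},"tz":{"type":"number"},"yaw":{"type":"number"},"grip":{"type":"number"}}}},"force":{"type":"number"}},"required":["plan"]}

```bash
ls; mkdir -p pics
python3 - <<'E'
from cell import robot
import cv2,numpy as np
s=robot.observe();print({k:np.round(v,3).tolist() for k,v in s.items()})
for c in ["scene","side","wrist"]:
    im,d=robot.read_camera(c);cv2.imwrite(f"pics/{c}0.png",im[:,:,::-1]);np.save(f"pics/{c}0.npy",d)
    k=robot.get_calibration(c);print(c,{a:np.round(b,3).tolist() for a,b in k.items()})
    np.savez(f"pics/{c}0.npz",im=im,d=d,**{a:np.array(b) for a,b in k.items()})
E
```

```text
pics
{'time': 0.0, 'qpos': [-0.146, 0.343, 1.525, -0.0, 1.275, -0.146], 'qvel': [0.001, -0.001, -0.0, -0.003, -0.001, -0.002], 'joint_efforts': [0.001, -43.125, -24.422, 0.072, 0.056, -0.0], 'tool_pos': [0.525, 0.0, 0.226], 'tool_rot': [-3.14, -0.0, 1.571], 'contact_force': [-0.951, 0.699, 0.38], 'torque': [-0.013, -0.012, -0.026], 'opening': 0.092}
scene {'camera_matrix': [[426.499, 0.0, 319.176], [0.0, 426.499, 200.924], [0.0, 0.0, 1.0]], 'k1': -0.017, 'R': [[0.591, 0.807, 0.007], [0.509, -0.366, -0.779], [-0.626, 0.464, -0.627]], 't': [-0.267, -0.156, 1.567]}
side {'camera_matrix': [[400.845, 0.0, 325.542], [0.0, 400.845, 201.259], [0.0, 0.0, 1.0]], 'k1': -0.021, 'R': [[0.988, -0.151, 0.018], [-0.098, -0.722, -0.685], [0.116, 0.675, -0.728]], 't': [-0.474, 0.113, 0.978]}
wrist {'camera_matrix': [[292.347, 0.0, 318.218], [0.0, 292.347, 204.878], [0.0, 0.0, 1.0]], 'k1': -0.049, 'R': [[1.0, -0.0, -0.002], [0.0, -0.97, 0.245], [-0.001, -0.245, -0.97]], 't': [-0.524, -0.03, 0.39]}
```

View pics/scene0.png

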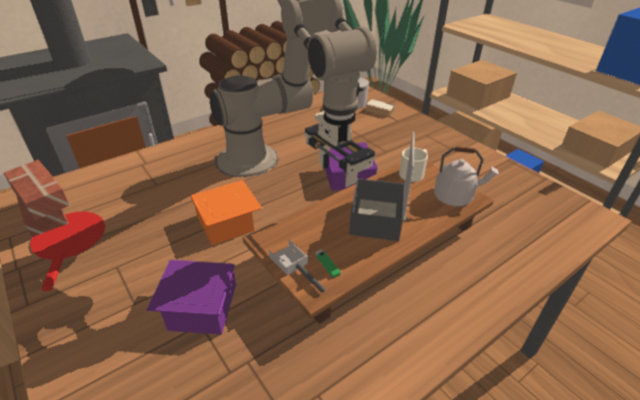

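View pics/side0.png

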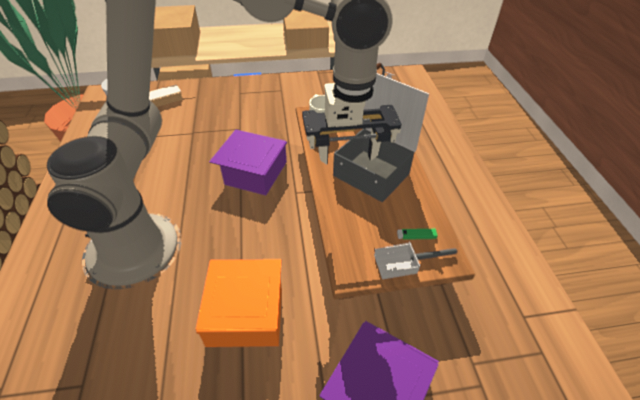

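View pics/wrist0.png

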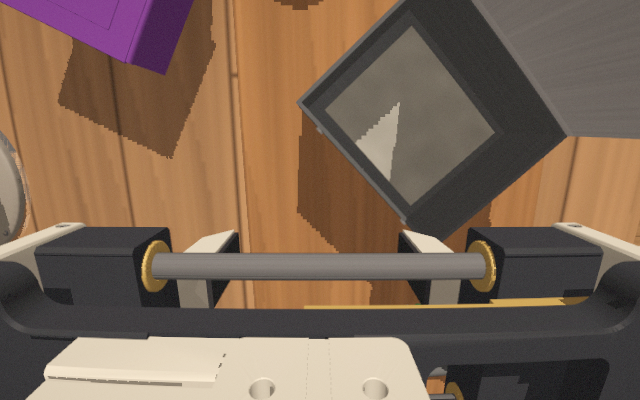

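The real ash box is the dark grey one at scene (380,210), side (375,165) and wrist (400,110), with its bright lid open. The look-alikes are orange at scene (228,212) and purple at (195,295) and (350,165). The arm hides part of the box, so next I'll measure from depth and the networks.

```bash
cat > h.py <<'E'
import numpy as np,cv2
def rays(px,K,k1):
    px=np.atleast_2d(px).astype(float) # row,col
    x=(px[:,1]-K[0,2])/K[0,0]; y=(px[:,0]-K[1,2])/K[1,1]
    rd=np.hypot(x,y); r=rd.copy()
    for _ in range(10): r=rd/(1+k1*r*r)
    s=1/(1+k1*r*r); return np.c_[x*s,y*s,np.ones(len(x))]
def world(px,dep,c):
    R=np.array(c["R"]);t=np.array(c["t"]);p=rays(px,np.array(c["camera_matrix"]),float(c["k1"]))*np.asarray(dep)[:,None]
    return (p-t)@R
def cloud(c,d):
    v,u=np.nonzero(d>0); return np.c_[v,u],world(np.c_[v,u],d[v,u],c)
def proj(X,c):
    X=np.atleast_2d(X);p=X@np.array(c["R"]).T+np.array(c["t"]);a=p[:,:2]/p[:,2:];r2=(a**2).sum(1)
    a=a*(1+float(c["k1"])*r2)[:,None];K=np.array(c["camera_matrix"]);return np.c_[a[:,1]*K[1,1]+K[1,2],a[:,0]*K[0,0]+K[0,2]]
E
python3 - <<'E'
from cell import robot
from h import *
for c in ["scene","side","wrist"]:
    im,d=robot.read_camera(c);cal=robot.get_calibration(c)
    np.savez(f"pics/{c}1.npz",im=im,d=d,**{a:np.array(b) for a,b in cal.items()})
    for n in ["ashbox","lid_hinge","lid_lip","kettle","mug","lighter","scoop"]:
        for o in robot.tip_of(n,c)[:3]:
            r,q=np.array(o["pixel"]);ri,qi=int(round(r)),int(round(q))
            dd=d[ri,qi] if 0<=ri<400 and 0<=qi<640 else 0
            print(c,n,round(o["confidence"],2),np.round([r,q]),np.round(world([[r,q]],[dd],cal),3) if dd>0 else None)
print(robot.observe()["time"])
E
```

```text
scene ashbox 0.88 [306. 202.] [[ 0.585 -0.423  0.077]]
scene ashbox 0.83 [221. 224.] [[ 0.344 -0.251  0.071]]
scene ashbox 0.76 [215. 377.] [[0.661 0.021 0.177]]
scene lid_hinge 0.96 [214. 200.] [[ 0.285 -0.295  0.077]]
scene lid_hinge 0.88 [201. 404.] [[0.664 0.113 0.18 ]]
scene lid_hinge 0.72 [286. 227.] [[ 0.567 -0.353  0.08 ]]
scene lid_lip 0.81 [285. 159.] [[ 0.47  -0.481  0.079]]
scene lid_lip 0.7 [195. 247.] [[ 0.289 -0.146  0.081]]
scene lid_lip 0.59 [151. 416.] [[0.495 0.338 0.163]]
scene kettle 0.9 [194. 454.] [[0.694 0.283 0.146]]
scene mug 0.68 [173. 412.] [[0.711 0.065 0.315]]
scene lighter 0.56 [265. 330.] [[ 0.68  -0.134  0.111]]
scene scoop 0.75 [266. 329.] [[ 0.679 -0.138  0.111]]
scene scoop 0.58 [270. 301.] [[ 0.654 -0.201  0.116]]
side ashbox 0.98 [314. 247.] [[ 0.285 -0.261  0.079]]
side ashbox 0.86 [172. 256.] [[0.316 0.146 0.08 ]]
side ashbox 0.84 [385. 379.] [[ 0.507 -0.427  0.078]]
side lid_hinge 0.87 [138. 390.] [[ 0.601 -0.034  0.3  ]]
side lid_hinge 0.77 [343. 402.] [[ 0.567 -0.36   0.079]]
side lid_hinge 0.76 [157. 274.] [[0.365 0.2   0.078]]
side lid_lip 0.88 [ 83. 400.] [[0.658 0.114 0.334]]
side lid_lip 0.74 [146. 220.] [[ 0.202  0.372 -0.001]]
side lid_lip 0.73 [260. 249.] [[ 0.292 -0.132  0.076]]
side kettle 0.71 [171. 371.] [[0.585 0.009 0.174]]
side kettle 0.55 [126. 322.] [[ 0.464 -0.022  0.334]]
side kettle 0.47 [234. 414.] [[ 0.655 -0.136  0.111]]
side mug 0.81 [127. 324.] [[ 0.466 -0.025  0.334]]
side mug 0.73 [172. 373.] [[0.588 0.005 0.175]]
side lighter 0.97 [231. 412.] [[ 0.653 -0.127  0.11 ]]
side scoop 0.9 [259. 411.] [[ 0.626 -0.202  0.113]]
wrist ashbox 0.55 [120. 408.] [[0.605 0.077 0.115]]
wrist lid_hinge 0.73 [ 53. 508.] [[0.653 0.119 0.175]]
wrist scoop 0.36 [120. 402.] [[0.6   0.076 0.115]]
1.35
```

Run:
```python
from h import *
P=[]
for c in ["scene","side","wrist"]:
    z=np.load(f"pics/{c}1.npz");px,X=cloud(z,z["d"]);
    col=z["im"][px[:,0],px[:,1]].astype(int)
    m=(X[:,0]>.5)&(X[:,0]<.8)&(X[:,1]>-.08)&(X[:,1]<.22)
    # lid: z .2..0.36
    rim=m&(abs(X[:,2]-.174)<.006)
    q=X[rim][:,:2]
    sat=col[rim].max(1)-col[rim].min(1)
    q=q[sat<30]
    if len(q)>20:
        b=cv2.minAreaRect(q.astype(np.float32));print(c,"rim",len(q),b, np.round(cv2.boxPoints(b),3).tolist())
    lid=m&(X[:,2]>.2)&(X[:,2]<.345)&(X[:,0]+X[:,1]>.70)
    L=X[lid]
    if len(L)>50:
        # ransac plane
        rng=np.random.default_rng(0);best=0
        for _ in range(300):
            a=L[rng.choice(len(L),3,False)];n=np.cross(a[1]-a[0],a[2]-a[0]);
            if np.linalg.norm(n)<1e-5: continue
            n/=np.linalg.norm(n);i=abs((L-a[0])@n)<.004
            if i.sum()>best: best=i.sum();I=i
        Q=L[I];m0=Q.mean(0);n=np.linalg.svd(Q-m0)[2][2]
        print(c,"lid",len(L),best,m0.round(3),n.round(3),Q.min(0).round(3),Q.max(0).round(3),"xyaxis",np.degrees(np.arctan2(n[1],n[0])).round(1),np.percentile(Q[:,2],[0.5,99.5]).round(3))
```

```text
scene rim 383 ((0.6113051176071167, 0.0770648866891861), (0.1348145753145218, 0.15656928718090057), 43.49557876586914) [[0.5090000033378601, 0.08699999749660492], [0.6159999966621399, -0.026000000536441803], [0.7139999866485596, 0.06700000166893005], [0.6060000061988831, 0.18000000715255737]]
scene lid 332 332 [0.671 0.105 0.281] [ 0.723  0.691 -0.001] [0.604 0.063 0.201] [0.712 0.178 0.337] xyaxis 43.7 [0.202 0.337]
side rim 424 ((0.607525110244751, 0.07531686127185822), (0.13628894090652466, 0.15261228382587433), 43.57529067993164) [[0.5059999823570251, 0.08399999886751175], [0.6110000014305115, -0.027000000700354576], [0.7089999914169312, 0.06700000166893005], [0.6039999723434448, 0.17800000309944153]]
side lid 2129 2117 [0.666 0.107 0.283] [0.726 0.688 0.001] [0.603 0.061 0.2  ] [0.71  0.175 0.336] xyaxis 43.5 [0.201 0.335]
wrist rim 5409 ((0.6080264449119568, 0.07603680342435837), (0.13172322511672974, 0.15083427727222443), 43.24498748779297) [[0.5080000162124634, 0.0860000029206276], [0.6119999885559082, -0.024000000208616257], [0.7080000042915344, 0.06599999964237213], [0.6039999723434448, 0.17599999904632568]]
wrist lid 11677 11677 [0.668 0.106 0.227] [-0.727 -0.687 -0.006] [0.634 0.065 0.2  ] [0.709 0.142 0.263] xyaxis -136.6 [0.2  0.26]
```

Run:
```python
import cv2
im=cv2.imread("pics/scene0.png")[110:310,230:510];cv2.imwrite("pics/c1.png",cv2.resize(im,None,fx=2.8,fy=2.8,interpolation=2))
```

```text
(no output)
```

View pics/c1.png

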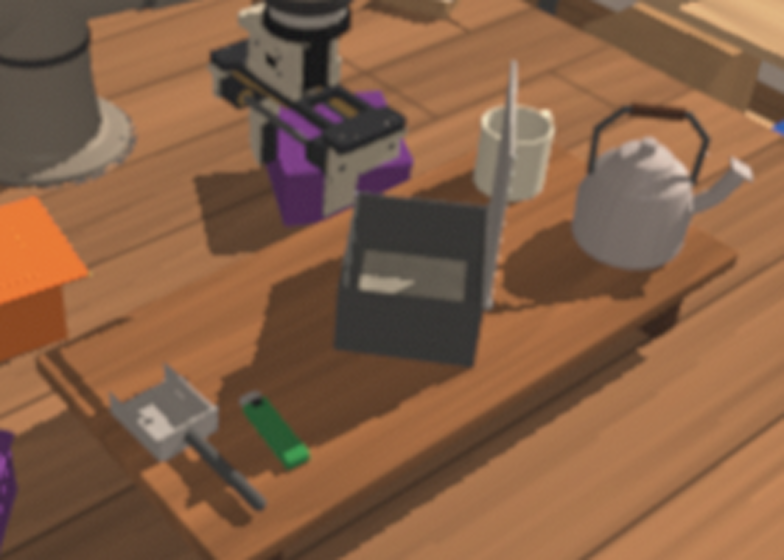

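Three cameras agree:
- Box centre is at (0.609, 0.076), with +x at 43.4° and the hinge at about (0.656, 0.121, 0.175).
- The lid plane is vertical (about 1.57 rad) and its top edge is at z 0.335.

I'll align tool x with the box's x, close the fingers, and rise.

Emit:
apply_moves([
  {"tz":-0.04,"yaw":0.16,"grip":-1},
  {"tz":-0.08,"yaw":0.33,"grip":-1},
  {"tz":-0.12,"yaw":0.49,"grip":-1},
  {"tz":-0.15,"yaw":0.65,"grip":-1},
  {"tz":-0.15,"yaw":0.813,"grip":-1},
  {"tz":-0.15,"yaw":0.813,"grip":-1},
], force=10)

```text
schema error: expected keys tx, ty, tz, yaw, grip
```

Run:
```python
from cell import robot
from h import *
print({k:np.round(v,4).tolist() for k,v in robot.observe().items()})
for c in ["scene","side"]:
    im,d=robot.read_camera(c);cv2.imwrite(f"pics/{c}2.png",im[:,:,::-1]);cal=robot.get_calibration(c)
    np.savez(f"pics/{c}2.npz",im=im,d=d,**{a:np.array(b) for a,b in cal.items()})
z=np.load("pics/side2.npz");px,X=cloud(z,z["d"]);u=np.array([.7266,.687]);v=np.array([-.687,.7266])
s=X[:,:2]@u;l=X[:,:2]@v
m=(s>.5)&(s<.62)&(l>-.45)&(l<-.28)&(X[:,2]>.2)
print(np.polyfit(X[m,2]-.175,s[m],1),m.sum(), np.percentile(X[m,2],[1,99]),np.percentile(l[m],[1,99]))
o=[a for a in robot.tip_of("mug","scene")];print([ (a["confidence"],a["pixel"]) for a in o])
```

```text
{'time': 1.35, 'qpos': [-0.146, 0.342, 1.5241, 0.0, 1.2754, -0.146], 'qvel': [-0.0004, 0.0005, 0.0001, -0.0013, 0.0011, 0.0006], 'joint_efforts': [-0.0006, -43.1143, -24.4469, 0.0718, 0.0486, 0.0], 'tool_pos': [0.525, 0.0, 0.2267], 'tool_rot': [3.1415, -0.0, 1.5708], 'contact_force': [0.1812, 0.5323, 0.7197], 'torque': [-0.0003, -0.015, 0.0046], 'opening': 0.0919}
[-0.00160567  0.55812556] 2135 [0.20228202 0.33434717] [-0.43946158 -0.29307362]
[(0.62, [174.6, 410.9])]
```

Emit:
apply_moves([
  {"tx":0,"ty":0,"tz":-0.04,"yaw":0.16,"grip":-1},
  {"tx":0,"ty":0,"tz":-0.08,"yaw":0.33,"grip":-1},
  {"tx":0,"ty":0,"tz":-0.12,"yaw":0.49,"grip":-1},
  {"tx":0,"ty":0,"tz":-0.15,"yaw":0.65,"grip":-1},
  {"tx":0,"ty":0,"tz":-0.15,"yaw":0.813,"grip":-1},
  {"tx":0,"ty":0,"tz":-0.15,"yaw":0.813,"grip":-1},
], force=10)

```text
time: 2.25
tool_pos: [0.525, 0.0, 0.3768]
tool_rot: [3.141, -0.0, 0.759]
contact_force: [-0.3, 0.4, 0.6]
opening: 0.0365
```

Run:
```python
from cell import robot
from h import *
print({k:np.round(v,4).tolist() for k,v in robot.observe().items()})
for c in ["scene","side"]:
    im,d=robot.read_camera(c);cv2.imwrite(f"pics/{c}2.png",im[:,:,::-1]);cal=robot.get_calibration(c)
    np.savez(f"pics/{c}2.npz",im=im,d=d,**{a:np.array(b) for a,b in cal.items()})
a=cv2.imread("pics/scene2.png")[:330,200:520];b=cv2.imread("pics/side2.png")[:330,200:520]
cv2.imwrite("pics/c2.png",cv2.resize(np.hstack([a,b]),None,fx=1.25,fy=1.25))
```

```text
{'time': 2.25, 'qpos': [-0.146, 0.2744, 1.2144, -0.0, 1.6525, 0.6655], 'qvel': [0.0013, 0.0111, 0.0161, -0.0002, -0.0006, -0.0759], 'joint_efforts': [0.0134, -42.6811, -27.3926, 0.0837, -0.0192, 0.9371], 'tool_pos': [0.525, 0.0, 0.3768], 'tool_rot': [3.1414, -0.0002, 0.7593], 'contact_force': [-0.3074, 0.3545, 0.5637], 'torque': [-0.0192, 0.121, -0.0088], 'opening': 0.0365}
```

View pics/c2.png

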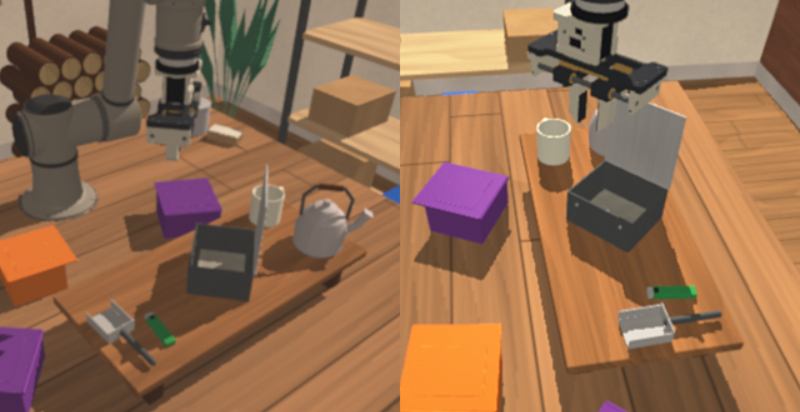

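The picture shows the lid still upright, with the fingers (scene column ~340, crop 172,150) above the front of the box. I'll cross over the lid and come down behind it.

Emit:
apply_moves([
  {"tx":0.04,"ty":0,"tz":-0.013,"yaw":0,"grip":-1},
  {"tx":0.09,"ty":0,"tz":-0.013,"yaw":0,"grip":-1},
  {"tx":0.14,"ty":0,"tz":-0.013,"yaw":0,"grip":-1},
  {"tx":0.19,"ty":0,"tz":-0.013,"yaw":0,"grip":-1},
  {"tx":0.215,"ty":0,"tz":-0.013,"yaw":0,"grip":-1},
  {"tx":0.215,"ty":0,"tz":0.02,"yaw":0,"grip":-1},
  {"tx":0.215,"ty":0,"tz":0.06,"yaw":0,"grip":-1},
  {"tx":0.215,"ty":0,"tz":0.06,"yaw":0,"grip":-1},
])

```text
time: 3.35
tool_pos: [0.6796, 0.1477, 0.3122]
tool_rot: [-3.136, 0.008, 0.76]
contact_force: [0.7, -0.4, 1.2]
opening: 0.0003
```

Run:
```python
from cell import robot
from h import *
print({k:np.round(v,4).tolist() for k,v in robot.observe().items()})
for c in ["scene","side"]:
    im,d=robot.read_camera(c);cv2.imwrite(f"pics/{c}3.png",im[:,:,::-1]);cal=robot.get_calibration(c)
    np.savez(f"pics/{c}3.npz",im=im,d=d,**{a:np.array(b) for a,b in cal.items()})
a=cv2.imread("pics/scene3.png")[:330,200:520];b=cv2.imread("pics/side3.png")[:330,200:520]
cv2.imwrite("pics/c3.png",cv2.resize(np.hstack([a,b]),None,fx=1.25,fy=1.25))
# finger geometry from cloud of side2/scene2 & 3
u=np.array([.7266,.687]);v=np.array([-.687,.7266])
for c in ["scene3"]:
    z=np.load(f"pics/{c}.npz");px,X=cloud(z,z["d"]);s=X[:,:2]@u;l=X[:,:2]@v
    for zz in np.arange(.31,.40,.01):
        m=(abs(X[:,2]-zz)<.005)&(s>.565)&(s<.66)&(abs(l+.363)<.1)
        if m.any(): print(c,zz.round(3),m.sum(),s[m].min().round(3),s[m].max().round(3),l[m].min().round(3),l[m].max().round(3))
p=robot.observe()["tool_pos"];print(p[:2]@u,p[:2]@v)
```

```text
{'time': 3.35, 'qpos': [0.104, 0.664, 0.7622, -0.0, 1.7251, 0.9148], 'qvel': [-0.0034, -0.0372, -0.1371, 0.0015, 0.0507, 0.0085], 'joint_efforts': [0.3263, -61.0578, -25.4376, 0.0912, -0.5589, -0.0168], 'tool_pos': [0.6796, 0.1477, 0.3122], 'tool_rot': [-3.1357, 0.0077, 0.76], 'contact_force': [0.73, -0.4194, 1.17], 'torque': [0.0184, 0.046, -0.0361], 'opening': 0.0003}
scene3 0.31 3 0.587 0.608 -0.365 -0.362
scene3 0.32 18 0.586 0.606 -0.376 -0.354
scene3 0.33 34 0.586 0.608 -0.38 -0.373
scene3 0.34 5 0.585 0.604 -0.38 -0.378
scene3 0.38 95 0.565 0.632 -0.451 -0.279
scene3 0.39 154 0.565 0.632 -0.451 -0.279
scene3 0.4 256 0.565 0.632 -0.457 -0.28
0.5967067317683964 -0.36078889376004014
```

View pics/c3.png

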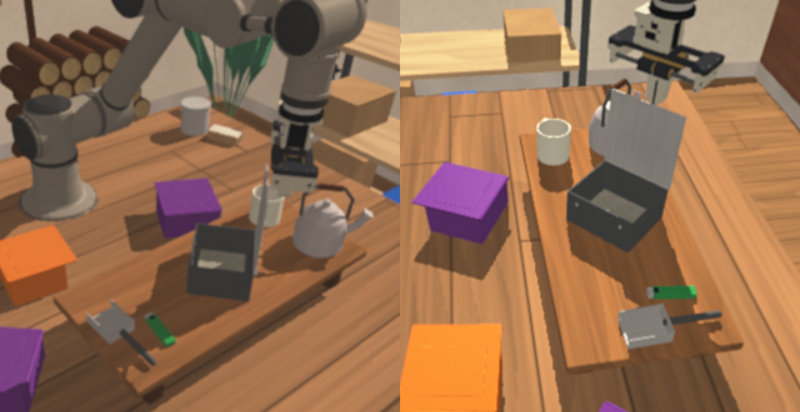

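Emit:
apply_moves([
  {"tx":-0.015,"ty":0,"tz":0,"yaw":0,"grip":-1},
  {"tx":-0.022,"ty":0,"tz":0,"yaw":0,"grip":-1},
  {"tx":-0.028,"ty":0,"tz":0,"yaw":0,"grip":-1},
  {"tx":-0.036,"ty":0,"tz":0,"yaw":0,"grip":-1},
  {"tx":-0.044,"ty":0,"tz":0,"yaw":0,"grip":-1},
  {"tx":-0.052,"ty":0,"tz":0,"yaw":0,"grip":-1},
  {"tx":-0.058,"ty":0,"tz":0,"yaw":0,"grip":-1},
  {"tx":-0.058,"ty":0,"tz":0,"yaw":0,"grip":-1},
])

```text
time: 4.45
tool_pos: [0.6387, 0.1075, 0.3169]
tool_rot: [3.142, 0.0, 0.757]
contact_force: [0.1, 0.8, 0.7]
opening: 0.0009
```

```bash
cat > look.py <<'E'
import sys
from cell import robot
from h import *
def look(tag,pic=True,c="side"):
    u=np.array([.7266,.687]);v=np.array([-.687,.7266])
    o=robot.observe();p=np.array(o["tool_pos"])
    im,d=robot.read_camera(c);cal=robot.get_calibration(c)
    if pic: cv2.imwrite(f"pics/{tag}.png",cv2.resize(im[20:270,250:500,::-1],None,fx=2.2,fy=2.2))
    f=np.array(o["contact_force"])
    print("t",o["time"],"s,l,z",(p[:2]@u).round(4),(p[:2]@v).round(4),p[2].round(4),"rot",np.round(o["tool_rot"],3),"f_u,v,z",(f[:2]@u).round(2),(f[:2]@v).round(2),f[2].round(2))
    px,X=cloud(cal,d);s=X[:,:2]@u-.5595;l=X[:,:2]@v;z=X[:,2]-.175
    r=np.hypot(s,z);m=(r>.06)&(r<.168)&(z>.003)&(s<.03)&(l>-.437)&(l<-.29)
    # lid: per-column exclude fingers (|l+.361|<.045)
    m&=(abs(l+.361)>.05)
    th=np.arctan2(z[m],-s[m])
    if m.sum()>10: print("theta med",np.median(th).round(3),np.percentile(th,[10,90]).round(3),m.sum())
if __name__=="__main__": look(sys.argv[1])
E
python3 look.py p4
```

```text
t 4.45 s,l,z 0.538 -0.3607 0.3169 rot [3.142 0.    0.757] f_u,v,z 0.6 0.52 0.67
theta med 1.311 [1.295 1.324] 577
```

View pics/p4.png

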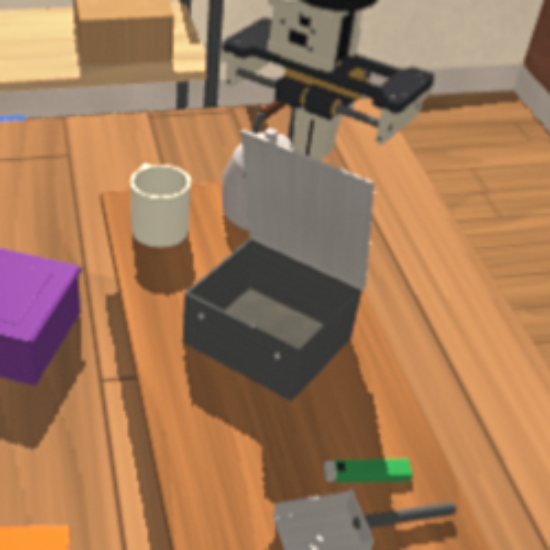

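The lid is at 1.31 rad, as predicted (pictured just forward of vertical, still resting). Now I'll push it past the tipping point, hop over it and get in front.

Emit:
apply_moves([
  {"tx":-0.012,"ty":0,"tz":0,"yaw":0,"grip":-1},
  {"tx":-0.025,"ty":0,"tz":0,"yaw":0,"grip":-1},
  {"tx":-0.025,"ty":0,"tz":0,"yaw":0,"grip":-1},
  {"tx":-0.015,"ty":0,"tz":-0.03,"yaw":0,"grip":-1},
  {"tx":-0.03,"ty":0,"tz":-0.035,"yaw":0,"grip":-1},
  {"tx":-0.085,"ty":0,"tz":-0.035,"yaw":0,"grip":-1},
  {"tx":-0.099,"ty":0,"tz":-0.01,"yaw":0,"grip":-1},
  {"tx":-0.099,"ty":0,"tz":0.03,"yaw":0,"grip":-1},
])

```text
time: 5.5
tool_pos: [0.5661, 0.0383, 0.2872]
tool_rot: [3.139, -0.002, 0.756]
contact_force: [0.7, -0.9, -0.5]
opening: 0.0004
```

```bash
python3 look.py p5
```

```text
t 5.5 s,l,z 0.4376 -0.361 0.2872 rot [ 3.139e+00 -2.000e-03  7.560e-01] f_u,v,z -0.06 -1.13 -0.45
theta med 1.015 [1.004 1.022] 209
```

View pics/p5.png

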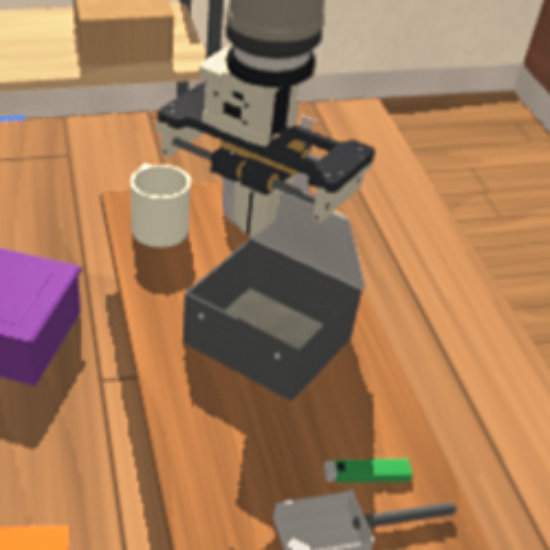

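The lid is at 1.02 rad and creeping down, and the fingers are in front of it. I'll drop the tips 20 mm so they sit below the lip, and wait for it to arrive.

Emit:
apply_moves([
  {"tx":0,"ty":0,"tz":0.02,"yaw":0,"grip":-1},
  {"tx":0,"ty":0,"tz":0.02,"yaw":0,"grip":-1},
  {"tx":0,"ty":0,"tz":0.02,"yaw":0,"grip":-1},
  {"tx":0,"ty":0,"tz":0.02,"yaw":0,"grip":-1},
  {"tx":0,"ty":0,"tz":0.02,"yaw":0,"grip":-1},
  {"tx":0,"ty":0,"tz":0.02,"yaw":0,"grip":-1},
])

```text
time: 6.3
tool_pos: [0.5672, 0.0397, 0.2671]
tool_rot: [3.141, -0.0, 0.758]
contact_force: [-1.6, -1.2, 1.1]
opening: 0.0004
```

```bash
python3 look.py p6
```

```text
t 6.3 s,l,z 0.4394 -0.3608 0.2671 rot [ 3.141 -0.     0.758] f_u,v,z -1.98 0.18 1.06
theta med 0.819 [0.81  0.833] 142
```

View pics/p6.png

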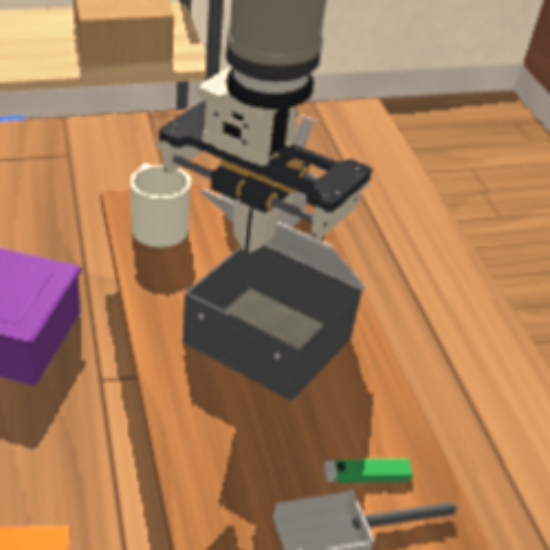

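The lid is caught at about 0.81 rad with a force of ~2 N on the fingers. I'll hold it first, then begin lowering along the lip's arc.

Emit:
apply_moves([
  {"tx":0,"ty":0,"tz":0,"yaw":0,"grip":-1},
  {"tx":0,"ty":0,"tz":0,"yaw":0,"grip":-1},
  {"tx":0,"ty":0,"tz":0,"yaw":0,"grip":-1},
  {"tx":0,"ty":0,"tz":0,"yaw":0,"grip":-1},
  {"tx":-0.003,"ty":0,"tz":0.003,"yaw":0,"grip":-1},
  {"tx":-0.0068,"ty":0,"tz":0.0068,"yaw":0,"grip":-1},
  {"tx":-0.012,"ty":0,"tz":0.0128,"yaw":0,"grip":-1},
  {"tx":-0.0171,"ty":0,"tz":0.0191,"yaw":0,"grip":-1},
])

```text
time: 7.35
tool_pos: [0.5543, 0.0278, 0.2471]
tool_rot: [-3.141, 0.0, 0.758]
contact_force: [-1.6, -1.0, 0.2]
opening: 0.0008
```

```bash
python3 look.py p7
```

```text
t 7.35 s,l,z 0.4219 -0.3606 0.2471 rot [-3.141  0.     0.758] f_u,v,z -1.89 0.4 0.18
theta med 0.679 [0.664 0.701] 40
```

Emit:
apply_moves([
  {"tx":-0.0038,"ty":0,"tz":0.0052,"yaw":0,"grip":-1},
  {"tx":-0.0073,"ty":0,"tz":0.0105,"yaw":0,"grip":-1},
  {"tx":-0.0107,"ty":0,"tz":0.016,"yaw":0,"grip":-1},
  {"tx":-0.0138,"ty":0,"tz":0.0215,"yaw":0,"grip":-1},
  {"tx":-0.0167,"ty":0,"tz":0.0272,"yaw":0,"grip":-1},
  {"tx":-0.0194,"ty":0,"tz":0.0331,"yaw":0,"grip":-1},
  {"tx":-0.0212,"ty":0,"tz":0.0375,"yaw":0,"grip":-1},
  {"tx":-0.0212,"ty":0,"tz":0.0375,"yaw":0,"grip":-1},
])

```text
time: 8.4
tool_pos: [0.5382, 0.0127, 0.2093]
tool_rot: [-3.141, 0.003, 0.757]
contact_force: [-4.6, -5.2, 1.3]
opening: 0.0007
```

```bash
python3 look.py p8
python3 - <<'E'
from look import look
look("p8b",c="scene")
E
```

```text
t 8.4 s,l,z 0.3998 -0.3605 0.2093 rot [-3.141e+00  3.000e-03  7.570e-01] f_u,v,z -6.93 -0.57 1.31
theta med 0.419 [0.409 0.434] 132
t 8.45 s,l,z 0.3999 -0.3605 0.2095 rot [-3.141e+00  3.000e-03  7.580e-01] f_u,v,z -6.74 -0.52 1.07
theta med 0.441 [0.425 0.468] 372
```

View pics/p8b.png

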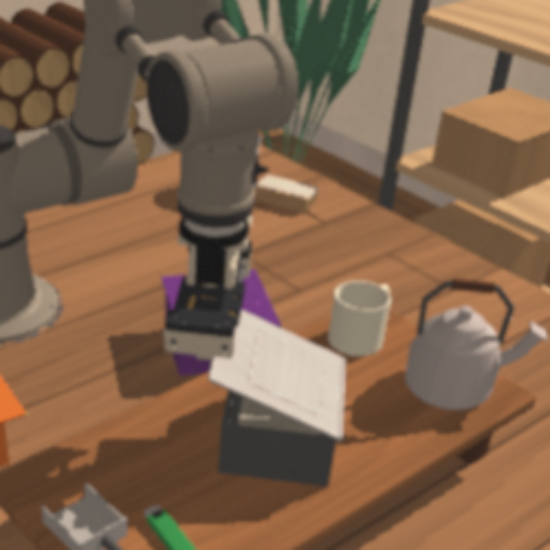

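The force rose to 7 N because the lip wedged a little higher on the fingers. I'll ease back horizontally.

Emit:
apply_moves([
  {"tx":-0.001,"ty":0,"tz":0,"yaw":0,"grip":-1},
  {"tx":-0.002,"ty":0,"tz":0,"yaw":0,"grip":-1},
  {"tx":-0.002,"ty":0,"tz":0,"yaw":0,"grip":-1},
])

```text
time: 8.88
tool_pos: [0.5381, 0.0123, 0.21]
tool_rot: [3.141, -0.001, 0.758]
contact_force: [-0.8, -1.0, -0.5]
opening: 0.0005
```

```bash
python3 look.py p9;python3 - <<'E'
from cell import robot
from h import *
u=np.array([.7266,.687]);v=np.array([-.687,.7266])
for c in ["scene","side"]:
    im,d=robot.read_camera(c);cal=robot.get_calibration(c);px,X=cloud(cal,d);s=X[:,:2]@u-.5595;l=X[:,:2]@v+.363;z=X[:,2]-.175
    m=(s<-.02)&(s>-.17)&(z>.008)&(z<.1)&(abs(l)<.075)&(abs(l)>.05)
    im2=im[px[m,0],px[m,1]].astype(int)
    k=(im2.max(1)-im2.min(1))<30
    S=s[m][k];Z=z[m][k];f=np.polyfit(S,Z,1);r=abs(Z-np.polyval(f,S))<.008;f=np.polyfit(S[r],Z[r],1)
    print(c,"lid line",f,"theta",np.arctan(-f[0]).round(3),r.sum(),S[r].min().round(3),Z[r].max().round(3))
E
```

```text
t 8.875 s,l,z 0.3994 -0.3607 0.21 rot [ 3.141e+00 -1.000e-03  7.580e-01] f_u,v,z -1.28 -0.14 -0.54
theta med 0.414 [0.402 0.433] 138
scene lid line [-0.40934088  0.00556354] theta 0.389 419 -0.146 0.066
side lid line [-0.4033386   0.00344383] theta 0.383 193 -0.15 0.064
```

```bash
cat > ang.py <<'E'
from cell import robot
from h import *
u=np.array([.7266,.687]);v=np.array([-.687,.7266])
o=robot.observe();p=np.array(o["tool_pos"]);f=np.array(o["contact_force"])
print("t",o["time"],"s,z",(p[:2]@u).round(4),p[2].round(4),"f_u,z",(f[:2]@u).round(2),f[2].round(2))
for c in ["scene","side"]:
    im,d=robot.read_camera(c);cal=robot.get_calibration(c);px,X=cloud(cal,d);s=X[:,:2]@u-.5595;l=X[:,:2]@v+.363;z=X[:,2]-.175
    m=(s<-.02)&(s>-.17)&(z>-.003)&(z<.1)&(abs(l)<.075)&(abs(l)>.04)
    im2=im[px[m,0],px[m,1]].astype(int)
    k=((im2.max(1)-im2.min(1))<30)&(im2.mean(1)>75)
    S=s[m][k];Z=z[m][k]
    if len(S)<30: continue
    for _ in range(4):
        g=np.polyfit(S,Z,1);r=abs(Z-np.polyval(g,S))<.006;S,Z=S[r],Z[r]
    print(c,"theta",np.arctan(-g[0]).round(3),"icept",g[1].round(4),len(S),S.min().round(3),Z.max().round(3))
E
echo
```

```text
(no output)
```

Emit:
apply_moves([
  {"tx":-0.0017,"ty":0,"tz":0.0045,"yaw":0,"grip":-1},
  {"tx":-0.0033,"ty":0,"tz":0.009,"yaw":0,"grip":-1},
  {"tx":-0.0048,"ty":0,"tz":0.0136,"yaw":0,"grip":-1},
  {"tx":-0.0061,"ty":0,"tz":0.0182,"yaw":0,"grip":-1},
])

```text
time: 9.52
tool_pos: [0.5333, 0.0079, 0.1915]
tool_rot: [-3.142, 0.0, 0.758]
contact_force: [0.3, -0.6, 0.4]
opening: 0.0004
```

```bash
python3 ang.py
```

```text
t 9.525 s,z 0.3929 0.1915 f_u,z -0.2 0.36
scene theta 0.269 icept 0.0053 208 -0.152 0.048
side theta 0.253 icept 0.0034 266 -0.158 0.046
```

Emit:
apply_moves([
  {"tx":-0.0003,"ty":0,"tz":0.0031,"yaw":0,"grip":-1},
  {"tx":-0.0009,"ty":0,"tz":0.0062,"yaw":0,"grip":-1},
  {"tx":-0.0015,"ty":0,"tz":0.0093,"yaw":0,"grip":-1},
])

```text
time: 10.0
tool_pos: [0.5315, 0.0065, 0.1823]
tool_rot: [-3.141, 0.002, 0.758]
contact_force: [-4.9, -3.8, 0.1]
opening: 0.0008
```

```bash
python3 ang.py
```

```text
t 10.0 s,z 0.3907 0.1823 f_u,z -6.17 0.12
scene theta 0.206 icept 0.0051 324 -0.136 0.035
side theta 0.195 icept 0.0032 273 -0.16 0.037
```

Emit:
apply_moves([
  {"tx":-0.0007,"ty":0,"tz":0.0031,"yaw":0,"grip":-1},
  {"tx":-0.0013,"ty":0,"tz":0.0063,"yaw":0,"grip":-1},
  {"tx":-0.0018,"ty":0,"tz":0.0095,"yaw":0,"grip":-1},
])

```text
time: 10.48
tool_pos: [0.5303, 0.0053, 0.1728]
tool_rot: [-3.141, 0.002, 0.758]
contact_force: [-4.0, -2.4, -0.1]
opening: 0.0006
```

```bash
python3 ang.py
```

```text
t 10.475 s,z 0.389 0.1728 f_u,z -4.57 -0.11
scene theta 0.145 icept 0.0049 529 -0.153 0.029
side theta 0.135 icept 0.0031 197 -0.11 0.019
```

Emit:
apply_moves([
  {"tx":-0.0004,"ty":0,"tz":0.0032,"yaw":0,"grip":-1},
  {"tx":-0.0008,"ty":0,"tz":0.0064,"yaw":0,"grip":-1},
  {"tx":-0.0012,"ty":0,"tz":0.0095,"yaw":0,"grip":-1},
])

```text
time: 10.95
tool_pos: [0.5294, 0.0046, 0.1634]
tool_rot: [-3.141, 0.002, 0.758]
contact_force: [-4.1, -3.1, -0.6]
opening: 0.0006
```

```bash
python3 ang.py
```

```text
t 10.95 s,z 0.3878 0.1634 f_u,z -5.07 -0.57
scene theta 0.087 icept 0.0049 661 -0.149 0.019
side theta 0.092 icept 0.0025 143 -0.079 0.011
```

Emit:
apply_moves([
  {"tx":-0.0003,"ty":0,"tz":0.0032,"yaw":0,"grip":-1},
  {"tx":-0.0005,"ty":0,"tz":0.0064,"yaw":0,"grip":-1},
  {"tx":-0.0006,"ty":0,"tz":0.0095,"yaw":0,"grip":-1},
  {"tx":-0.0007,"ty":0,"tz":0.0125,"yaw":0,"grip":-1},
  {"tx":-0.0008,"ty":0,"tz":0.015,"yaw":0,"grip":-1},
])

```text
time: 11.68
tool_pos: [0.5292, 0.0039, 0.1488]
tool_rot: [-3.142, 0.001, 0.758]
contact_force: [-4.5, -3.9, 4.6]
opening: 0.0007
```

```bash
python3 ang.py; python3 look.py p12; python3 -c "
from look import look
look('p12b',c='scene')"
```

```text
t 11.675 s,z 0.3872 0.1488 f_u,z -5.99 4.55
scene theta 0.006 icept 0.0048 682 -0.155 0.009
side theta 0.022 icept 0.0022 158 -0.072 0.006
t 11.775 s,l,z 0.3872 -0.3607 0.1487 rot [-3.142e+00  1.000e-03  7.580e-01] f_u,v,z -5.58 0.31 -0.35
theta med 0.045 [0.025 0.517] 75
t 11.825 s,l,z 0.3872 -0.3607 0.1486 rot [-3.141e+00  1.000e-03  7.580e-01] f_u,v,z -5.73 0.07 0.32
theta med 0.051 [0.031 0.374] 402
```

View pics/p12.png

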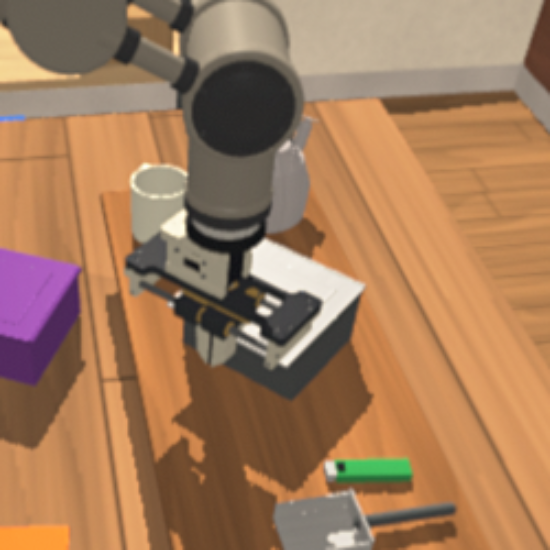

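View pics/p12b.png

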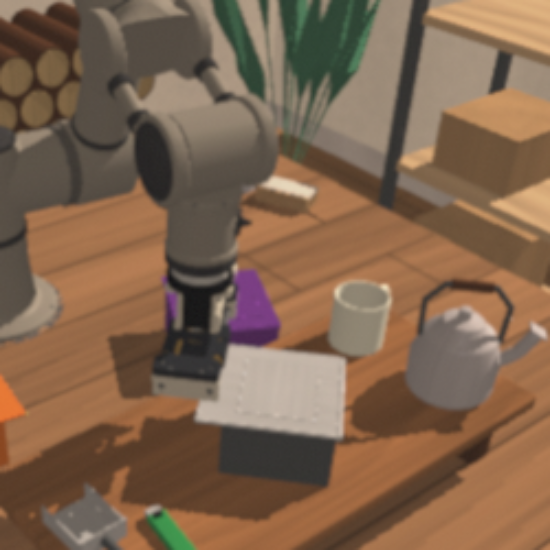

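Both views show the lid flat on the rim (θ about 0). Now I'll back straight off and rise clear.

Emit:
apply_moves([
  {"tx":-0.002,"ty":0,"tz":0,"yaw":0,"grip":-1},
  {"tx":-0.006,"ty":0,"tz":0,"yaw":0,"grip":-1},
  {"tx":-0.025,"ty":0,"tz":0,"yaw":0,"grip":-1},
  {"tx":-0.06,"ty":0,"tz":0,"yaw":0,"grip":-1},
  {"tx":-0.08,"ty":0,"tz":-0.03,"yaw":0,"grip":-1},
  {"tx":-0.08,"ty":0,"tz":-0.08,"yaw":0,"grip":-1},
  {"tx":-0.08,"ty":0,"tz":-0.12,"yaw":0,"grip":-1},
  {"tx":-0.08,"ty":0,"tz":-0.12,"yaw":0,"grip":-1},
])

```text
time: 12.88
tool_pos: [0.4723, -0.0516, 0.2717]
tool_rot: [3.135, -0.004, 0.757]
contact_force: [-0.4, 0.2, -1.2]
opening: 0.001
```

```bash
python3 ang.py; python3 look.py p13
python3 - <<'E'
from look import *
look('p13b',c='scene')
u=np.array([.7266,.687]);v=np.array([-.687,.7266])
for c in ["side","scene"]:
    im,d=robot.read_camera(c);cal=robot.get_calibration(c);px,X=cloud(cal,d)
    q=X[(abs(X[:,2]-.18)<.006)&(abs(X[:,:2]@u-.48)<.12)&(abs(X[:,:2]@v+.363)<.1)]
    m=np.c_[q[:,:2]@u-.5595,q[:,:2]@v+.363,q[:,2]];print(c,np.percentile(m,[1,50,99],axis=0).round(4).tolist(), np.polyfit(m[:,0],m[:,2],1))
    for n in ["kettle","mug","lighter","scoop"]:
        for nm,k in (("0",np.load(f"pics/{c}1.npz")["im"]),): pass
        print(c,n,[(round(a["confidence"],2),np.round(a["pixel"]).tolist()) for a in robot.tip_of(n,c)[:2]])
E
```

```text
t 12.875 s,z 0.3077 0.2717 f_u,z -0.13 -1.15
scene theta -0.003 icept 0.0053 857 -0.16 0.009
side theta -0.005 icept 0.0035 773 -0.163 0.006
t 12.975 s,l,z 0.307 -0.3604 0.2683 rot [3.142 0.    0.757] f_u,v,z 0.67 0.4 -0.76
theta med 0.035 [0.024 0.053] 208
t 13.025 s,l,z 0.307 -0.3601 0.2676 rot [-3.14e+00  1.00e-03  7.57e-01] f_u,v,z 0.02 0.28 -0.5
theta med 0.047 [0.029 0.078] 405
side [[-0.1618, -0.0764, 0.1753], [-0.0965, -0.0279, 0.1781], [0.0004, 0.0677, 0.1808]] [0.0034015 0.1783711]
side kettle [(0.83, [115.0, 370.0]), (0.68, [234.0, 417.0])]
side mug []
side lighter [(0.83, [234.0, 416.0]), (0.65, [137.0, 389.0])]
side scoop [(0.64, [258.0, 416.0])]
scene [[-0.1581, -0.0783, 0.1758], [-0.0757, -0.0103, 0.18], [0.004, 0.0744, 0.183]] [0.00189395 0.18012839]
scene kettle [(0.57, [194.0, 453.0]), (0.45, [172.0, 413.0])]
scene mug [(0.8, [174.0, 413.0])]
scene lighter [(0.82, [268.0, 329.0]), (0.46, [172.0, 409.0])]
scene scoop [(0.6, [269.0, 301.0])]
```

View pics/p13.png

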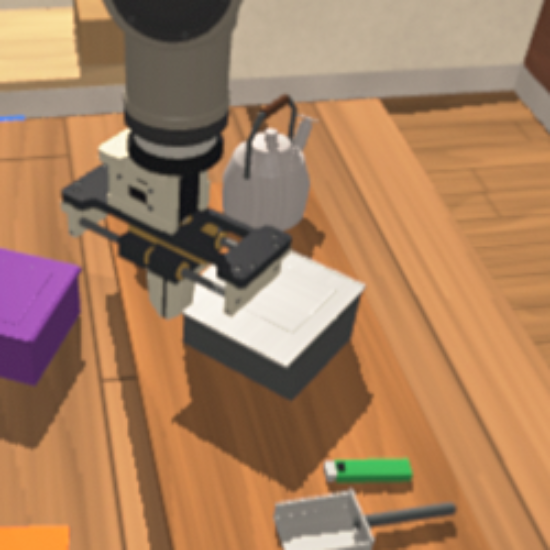

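The lid is shut flat, the box hasn't moved, the bystanders show at their starting pixels, and the fingers are clear. Handing in.

```bash
python3 -c "
from cell import robot
print(robot.hand_in())"
```

```text
the job is handed in; nothing more can be done
None
```

The lid is shut and the job is handed in at about 13 s of the 45 s allowed; hand-in gave no verdict. I tipped the lid from behind with the closed fingertips, crossed over it and caught its edge on the outside of the fingers at about 0.8 rad. I held it there for 0.5 s, then lowered it slowly along its arc until it was flat on the rim.

**Last checks**
- **Lid:** its angle read 0.00 rad (−0.003 and −0.005) in the scene and side views after I backed off.
- **Ash box:** the lid edges match where the box stood at the start to within a few millimetres.
- **Bystanders:** the kettle, mug, lighter and scoop are at about their starting pixels in the scene view. The side view missed the mug because the gripper hid it, and its kettle reading was off at the start.
- **Robot:** the fingers are clear, and the contact force is within sensor noise.

**What disagreed**
- **Contact force:** it rose to about 7 N at around 0.4 rad when the lid edge wedged slightly on the fingers. I eased back 2 mm and it dropped. It was about 6 N twice more (at 0.2 rad and at closing); the limit is 15 N. These are readings between moves, so a brief higher peak could have gone unseen.
- **Lid angle:** my first, simpler estimate read about 0.03 rad high because it used the lid's top face, so I switched to a line fit for the final lowering.

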